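# Nest three square pans on one hook against a sprung buffer

### The job

The largest of three square metal pans already hangs loosely on the hook's prong. Hang the other two on the prong by the holes in their yellow handles, the medium pan first and the small one last, so that all three nest. Push each one back with about 10 N until it presses on the pan behind it and the large pan presses on the red sprung pad (never as much as 20 N), then let it hang there; leave everything else on the bench where it is.

Things in the scene. Friction and masses are not known exactly. Their poses are not given: they have to be found in the camera images.
- hook: blue hook stand fixed to the bench: base plate 120 mm square, 12 mm thick, origin at the centre of its underside; post 40 x 40 mm, 237 mm high. A level steel prong 10 mm thick leaves the post towards the stand's own -x, its axis 215 mm up at y = 0, straight to x = -204 mm, then bent up to its tip.
- prong_bend (a point): point on the prong's axis where its level part ends and the tip begins to bend up (stand's x = -204 mm, 215 mm high). A pan hangs at rest with its hole's centre 8 mm below the prong's axis. With the hole 5 mm above that axis it passes the bent tip with 3 mm to spare all round; let it down to hanging height before it enters the pan behind (5 mm play all round there).
- prong_tip (a point): end of the bent-up tip, on its axis: 220 mm to the stand's -x from the stand's origin, 225 mm high; axes as the stand's
- pad_zone (a point): middle of the stretch of prong where the red sprung pad (28 mm wide, 8 thick, from 20 mm below to 45 mm above the axis) may be: its free front face is anywhere from 14 mm nearer the post to 14 mm nearer the tip than this point (x = -71 mm). The pad itself is not measured: find it by touch. It yields 1 mm per 4 N, up to 10 mm; the collar behind it does not slip. Sliding a hung pan along takes 1 to 5 N.
- large_eye (a point): large pan: centre of the hanging hole in the yellow block ending its handle. The hole runs through the block along own x, 16 mm wide (y), 26 mm high (z). Block 26 mm long (x), 28 wide (y), from 19 mm below to 56 above this point. Own z points up the handle. This point is 145 mm above the pan's lowest edge, 90 above the pan's centre. About 300 g, give or take a quarter.
- large_grip (a point): large pan: where to grip it, in the solid upper part of the yellow block, 33 mm above the hole's centre. Block 26 mm (own x) by 28 mm (own y, pinch across this); its top is 23 mm above this point. The pan below is square, 110 x 110 mm, 45 mm deep, aluminium 2.5 mm thick, already hanging on the prong; open face to own -x; it reaches 17 mm to -x, 28 mm to +x and 55 mm to each side of this point.
- medium_eye (a point): medium pan: centre of the hanging hole in the yellow block ending its handle. The hole runs through the block along own x, 16 mm wide (y), 26 mm high (z). Block 26 mm long (x), 28 wide (y), from 19 mm below to 56 above this point. Own z points up the handle. This point is 137 mm above the pan's lowest edge, 90 above the pan's centre. About 250 g, give or take a quarter.
- medium_grip (a point): medium pan: where to grip it, in the solid upper part of the yellow block, 33 mm above the hole's centre. Block 26 mm (own x) by 28 mm (own y, pinch across this); its top is 23 mm above this point. The pan below is square, 94 x 94 mm, 45 mm deep, aluminium 2.5 mm thick, standing on edge in the tray; open face to own -x; it reaches 17 mm to -x, 28 mm to +x and 47 mm to each side of this point.
- small_eye (a point): small pan: centre of the hanging hole in the yellow block ending its handle. The hole runs through the block along own x, 16 mm wide (y), 26 mm high (z). Block 26 mm long (x), 28 wide (y), from 19 mm below to 56 above this point. Own z points up the handle. This point is 129 mm above the pan's lowest edge, 90 above the pan's centre. About 200 g, give or take a quarter.
- small_grip (a point): small pan: where to grip it, in the solid upper part of the yellow block, 33 mm above the hole's centre. Block 26 mm (own x) by 28 mm (own y, pinch across this); its top is 23 mm above this point. The pan below is square, 78 x 78 mm, 45 mm deep, aluminium 2.5 mm thick, standing on edge in the tray; open face to own -x; it reaches 17 mm to -x, 28 mm to +x and 39 mm to each side of this point.
- tray: shallow grey tray fixed to the bench, 320 (x) x 180 (y) mm, floor 3 mm thick, rim 14 mm high, origin at the centre of its underside; the medium and small pans and the tin stand in it in a row along its x, about 90 mm apart, in any order
- battery: black battery 150 x 65 x 98 mm, origin at its underside's centre, leave alone
- cell_case: tan open cell case 75 x 75 x 52 mm, origin at its underside's centre, leave alone
- pliers: yellow-handled pliers lying flat, 165 x 60 x 16 mm, origin under the joint, leave alone
- brush: hand brush lying on the bench, leave alone
- tin: steel tin, 60 mm across, 55 mm high, origin at its underside's centre, standing in the tray, leave alone
- torch: brass torch lying along its x, 235 mm long, 25 mm high, origin under its middle, leave alone
- grid: black plastic terminal box 100 x 70 x 28 mm, origin at its underside's centre, leave alone
Things that resemble listed ones, but are neither listed nor needed, are in the scene too. Leave any orange look-alike of the part that bears medium_eye alone.

How it is judged:
By the outcome, as a careful person would: the job done as asked, in the order asked, and still so for the second after the job is handed in, with the robot touching nothing.
It also fails if it takes over 72 s, if anything falls off the work surface, if the arm or the gripper's body presses on something with over 40 N, if the wrist force passes 120 N, or if a joint passes its speed limit or range.

### The arm

A 6-joint arm with a two-finger parallel gripper is mounted at the origin on the work surface. World frame = base frame: x ahead of the robot, y to its left, z up, the work surface at z = 0. Lengths are in mm, angles in rad, forces in N, time in s.
With the tool pointing down it reaches from about 350 to 875 mm from the base axis. Payload 4.2 kg.
Tool frame: the origin (TCP) lies at the very end of the fingers, on their centre line; the grasp point (between the pads) lies 19 mm behind it (arm.grip_point_offset is the distance from the TCP to the grasp point, in mm); z points along the fingers, y is the direction in which the jaws open and shut (so a half turn about z gives the same grasp; the last joint's range is limited). The gripper opens to 85 mm and grips with 20 to 120 N. Pads are 22 mm wide; open, the fingers measure 114 mm over their backs; the gripper's body (76 mm by 85 mm) begins 54 mm behind the grasp point. The pads swing forward as they close: fully open they stand 13 mm farther back than shut.
Start: joints at [-0.851, 0.385, 0.008, 0, -1.194, -0.259], TCP at [277.927, -559.782, 231.312] pointing down, gripper open.
Joint ranges: [-3.14, 3.14], [-1.21, 2.06], [-1.07, 1.41], [-3.16, 2.05], [-2.99, -0.16], [-3.1, 3.1]. Speed limits (rad/s): [2.79, 2.79, 3.14, 3.14, 3.14, 3.14].

### API

Orientations are given as a unit quaternion [x, y, z, w].
In Python, from bench import arm gives the robot as it stands.
- The arm moves only by the tool drive_tool, never from a script. Its argument "steps" is a list of rows, each a list of 5 numbers: the shift along the tool's x, y, z in m, then the turn about the tool's z in degrees, then the finger opening in m, from 0 to 0.0854. A call has 1 to 20 rows; each row shifts and turns the commanded pose from where the row before left it, along the tool's axes as they then stand; what a row does not reach is not made up. A row lasts 1/10 s, in which the tool goes at most 50 mm and 8.59 degrees, less where a joint would pass 70% of its speed; a pose out of reach is approached as far as the arm can. A call is refused whole if a number of a shift passes 0.05 or a number of a turn 8.59, either way. A call with a gripper value outside its range is refused whole. The fingers move at their own pace and stop on an object; the grip force is fixed at half the most. Time passes only in rows, so rows that do not move let the fingers close. It gives the time, the measured TCP pose, the force and the opening at its end, in the units of the state.
- arm.read_state(): the state, without advancing time (a new reading comes with each control period).
- arm.get_image(name): name is "side" or "top" or "wrist"; returns (picture, depth): 480x640x3 uint8, blue, green, red; 480x640 float32, mm along the optical axis (not along the pixel's ray), 0 where there is no reading.
- arm.camera_params(name): a dict with "K" (3x3 intrinsics, pixels), "world_to_cam" (4x4, takes a point from world to camera coordinates); the wrist camera has in their place "mount" (4x4, takes a point from camera to tool coordinates, whose origin is the TCP and whose axes are the flange's). Camera axes: x right, y up, looking along -z (the intrinsics and any distortion apply to the point x, -y, -z); pixel columns grow to the right and rows downward; lengths in mm; the calibration is good to about 2 mm. A picture is of the moment at which its call begins: read the wrist's pose just before it. camera_params takes no time and is no camera call.
- arm.job_done(): hands the job in, once; it reports no verdict.
The state is a dict: "clock": time; "joints": joint angles; "joint_vel": joint speeds; "joint_efforts": joint torques, N m; "position": TCP position; "ee_rot": TCP orientation; "contact_force": force on the tool from outside, world axes, zero at the start; "wrist_torque": the same for the moment, N m; "gripper_width": finger opening in mm.
Only numpy, scipy, OpenCV 4.12 (cv2) and the standard library are available. Lean on these libraries where they do the work, as an engineer would, in place of code of your own. Each camera call takes 0.05 s, during which the arm holds its last target.

## Working session

There is one attempt and no reset: what is moved stays moved. The work goes in short steps, Python scripts to look and compute and a tool call to move; the robot and the scene stay as the last step left them, time stands still between calls to the robot, and variables do not carry over. Pictures are saved under pics/ and viewed, and the job is handed in when it is done.

Besides the shell and the picture viewer there is one more tool, called after "Emit:" as name([rows], argument=value, ...), one row to a line, values as JSON. drive_tool: Moves the arm, as the interface text tells. Its arguments: {"type":"object","properties":{"steps":{"type":"array"}},"required":["steps"]}

```bash
ls; mkdir -p pics
python3 - <<'E'
from bench import arm
import cv2,numpy as np
print(arm.read_state())
for n in ("side","top","wrist"):
    p=arm.camera_params(n); print(n,p)
    im,d=arm.get_image(n); cv2.imwrite(f"pics/{n}0.png",im); np.save(f"pics/{n}0.npy",d); print((d>0).mean(),d.max())
print(arm.grip_point_offset)
E
```

```text
pics
{'clock': 0.0, 'joints': array([-8.51417361e-01,  3.85516262e-01,  6.62509846e-03, -5.18715330e-04,
       -1.19397763e+00, -2.58577959e-01]), 'joint_vel': array([-1.22864567e-03, -9.83673762e-05,  1.38739969e-03,  2.55780429e-04,
       -1.09768565e-04,  5.89779966e-04]), 'joint_efforts': array([-9.87786893e-05, -3.92291987e+01,  1.88403761e+01,  4.18612272e+00,
       -4.57141141e-03, -3.25740928e-06]), 'position': array([ 277.66626979, -559.28255855,  230.24268565]), 'ee_rot': array([-2.28274176e-01,  9.73596307e-01,  1.02803111e-03, -2.73930114e-04]), 'contact_force': array([0.19928395, 0.20029081, 0.36224055]), 'wrist_torque': array([ 0.02171383, -0.00100433, -0.02552086]), 'gripper_width': 85.58787624688543}
side {'K': array([[576.98412545,   0.        , 320.6494938 ],
       [  0.        , 576.98412545, 232.01471268],
       [  0.        ,   0.        ,   1.        ]]), 'world_to_cam': array([[-6.85353874e-01, -7.28201343e-01,  3.58765715e-03,
         3.46833307e+02],
       [ 5.66202313e-01, -5.29775810e-01,  6.31468552e-01,
        -4.03214728e+02],
       [-4.57935594
[... 592 characters left out ...]
  -1.41021947e+03],
       [ 0.00000000e+00,  0.00000000e+00,  0.00000000e+00,
         1.00000000e+00]])}
0.9961458333333333 2551.224
wrist {'K': array([[412.12698562,   0.        , 325.82576564],
       [  0.        , 412.12698562, 239.09406387],
       [  0.        ,   0.        ,   1.        ]]), 'mount': array([[-1.16104794e-03,  9.59656458e-01,  2.81172783e-01,
         7.24674679e+01],
       [ 9.99997922e-01,  6.43117559e-04,  1.93430391e-03,
         6.14566900e-01],
       [ 1.67544008e-03,  2.81174445e-01, -9.59655211e-01,
        -1.42970460e+02],
       [ 0.00000000e+00,  0.00000000e+00,  0.00000000e+00,
         1.00000000e+00]])}
0.9960709635416667 1233.7406
18.700000000000003
```

View pics/side0.png

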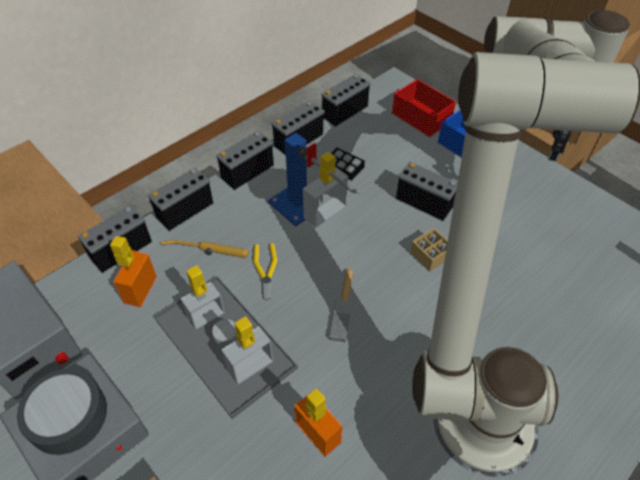

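View pics/top0.png

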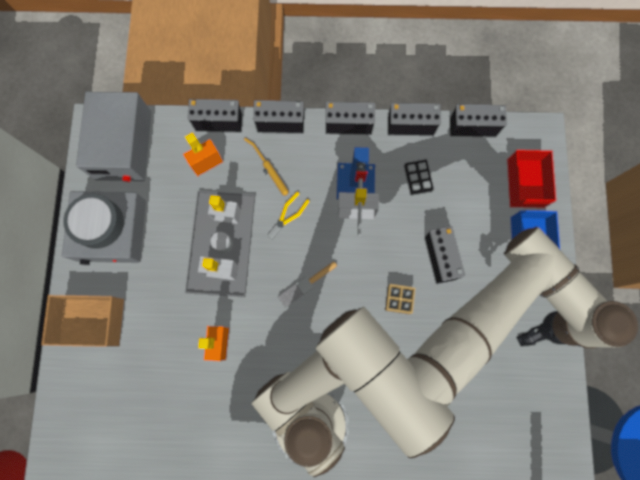

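View pics/wrist0.png

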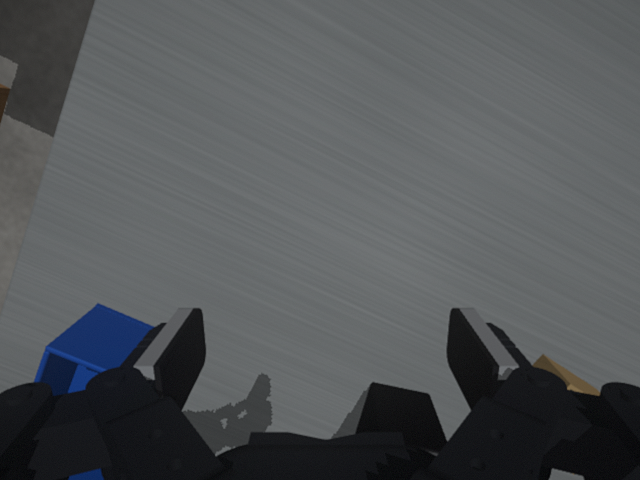

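```bash
cat > h.py <<'E'
import cv2,numpy as np
from bench import arm
def look(n,tag,crop=None,s=1):
    st=arm.read_state(); im,d=arm.get_image(n)
    np.savez(f"pics/{tag}.npz",im=im,d=d,pos=st["position"],q=st["ee_rot"])
    return im,d,st
def cloud(n,d,st=None):
    p=arm.camera_params(n);K=p["K"]
    v,u=np.mgrid[:480,:640]
    x=(u-K[0,2])/K[0,0]*d; y=-(v-K[1,2])/K[1,1]*d
    P=np.stack([x,y,-d],-1)
    if n!="wrist":
        M=np.linalg.inv(p["world_to_cam"])
    else:
        from scipy.spatial.transform import Rotation as R
        T=np.eye(4);T[:3,:3]=R.from_quat(st["ee_rot"]).as_matrix();T[:3,3]=st["position"]
        M=T@p["mount"]
    return P@M[:3,:3].T+M[:3,3]
E
python3 - <<'E'
from h import *
for n in("top","side"):
    im=cv2.imread(f"pics/{n}0.png");d=np.load(f"pics/{n}0.npy");W=cloud(n,d)
    hsv=cv2.cvtColor(im,cv2.COLOR_BGR2HSV)
    m=cv2.inRange(hsv,(22,150,80),(34,255,255))
    k,l,s,c=cv2.connectedComponentsWithStats(m)
    for i in range(1,k):
        if s[i,4]<25: continue
        P=W[l==i]; t=P[P[:,2]>P[:,2].max()-8]
        print(n,s[i],"mean",P.mean(0).round(),"zmax",np.percentile(P[:,2],97).round(),"top",t.mean(0).round())
    m=cv2.inRange(hsv,(100,120,40),(125,255,255))
    k,l,s,c=cv2.connectedComponentsWithStats(m)
    for i in range(1,k):
        if s[i,4]<60: continue
        P=W[l==i];print(n,"blue",s[i],P.mean(0).round(),P.min(0).round(),P.max(0).round())
im=cv2.imread("pics/top0.png");cv2.imwrite("pics/c1.png",np.hstack([cv2.resize(im[180:300,185:260],None,fx=5,fy=5),cv2.resize(im[140:240,320:400],None,fx=5,fy=6)]))
im=cv2.imread("pics/side0.png");cv2.imwrite("pics/c2.png",np.hstack([cv2.resize(im[260:390,170:280],None,fx=4,fy=4),cv2.resize(im[120:250,260:360],None,fx=3.6,fy=4)]))
E
```

```text
top [185 133  17  19 176] mean [783. 344. 177.] zmax 197.0 top [ 231.  -30. 1487.]
top [355 189  11  16 144] mean [ 610. -122.  254.] zmax 267.0 top [ 615. -124.  264.]
top [280 192  29  33 273] mean [635.  69.  18.] zmax 19.0 top [ 231.  -30. 1487.]
top [209 195  15  16 183] mean [609. 270. 166.] zmax 192.0 top [610. 272. 191.]
top [203 258  15  13 152] mean [434. 274. 183.] zmax 200.0 top [435. 277. 197.]
top [198 338  16  11 148] mean [227. 271. 180.] zmax 197.0 top [229. 276. 195.]
top blue [337 148  38  45 885] [ 732. -119.   87.] [ 231. -184.    4.] [ 791.  -30. 1487.]
top blue [ 511  210   49   37 1044] [ 599. -666.   52.] [ 231. -717.   -5.] [ 654.  -30. 1487.]
top blue [ 611  406   29   74 1722] [  -71. -1025.  -209.] [ -180. -1096.  -254.] [ 231.  -30. 1487.]
side [320 153  15  30 347] mean [ 606. -112.  243.] zmax 266.0 top [ -92.  569. 1198.]
side [110 236  24  31 485] mean [788. 352. 160.] zmax 195.0 top [787. 353. 193.]
side [254 245  12  33 155] mean [643.  90.  21.] zmax 18.0 top [ -92.  569. 1198.]
side [267 244  10  34 162] mean [624.  59.  13.] zmax 18.0 top [625.  58.  15.]
side [187 266  20  31 371] mean [604. 277. 163.] zmax 191.0 top [609. 276. 188.]
side [235 317  20  31 411] mean [425. 286. 182.] zmax 199.0 top [ -92.  569. 1198.]
side [306 389  20  32 457] mean [218. 284. 181.] zmax 196.0 top [ -92.  569. 1198.]
side blue [438 110  29  47 845] [ 583. -606.   69.] [ -92. -773.   -2.] [ 683.  569. 1198.]
side blue [ 268  132   39   93 1773] [ 729. -107.  106.] [ -92. -306.    5.] [ 903.  569. 1198.]
```

View pics/c1.png

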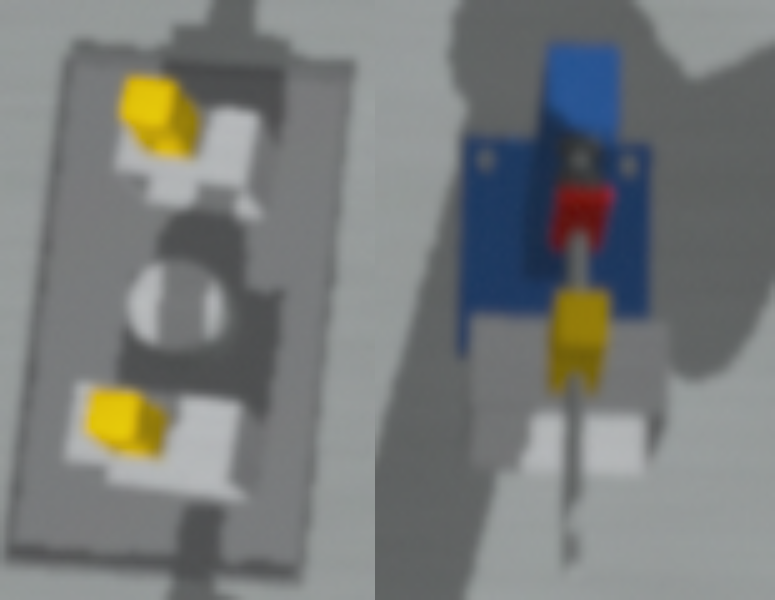

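View pics/c2.png

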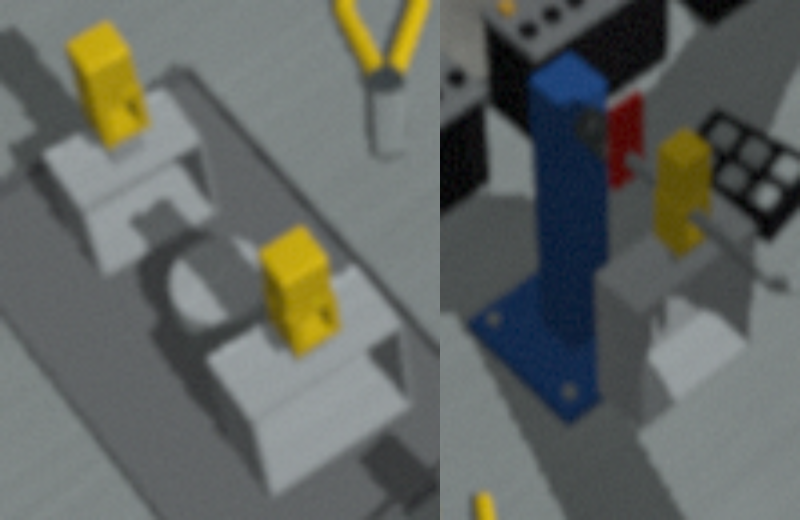

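Emit:
drive_tool([
  [0,0,-0.03,6.6,0.0854],
  [0,0,-0.03,6.6,0.0854],
  [0,0,-0.03,6.6,0.0854],
  [0,0,-0.03,6.6,0.0854],
  [-0.026,0.037,0,0,0.0854],
  [-0.026,0.037,0,0,0.0854],
  [-0.026,0.037,0,0,0.0854],
  [-0.026,0.037,0,0,0.0854],
  [-0.026,0.037,0,0,0.0854],
  [-0.026,0.037,0,0,0.0854],
  [-0.026,0.037,0,0,0.0854],
  [-0.026,0.037,0,0,0.0854],
  [-0.026,0.037,0,0,0.0854],
  [-0.026,0.037,0,0,0.0854],
  [-0.026,0.037,0,0,0.0854],
  [-0.026,0.037,0,0,0.0854],
  [0,0,0,0,0.0854],
  [0,0,0,0,0.0854],
])

```text
clock: 1.95
position: [590.1, -114.8, 350.4]
ee_rot: [-0.001, 1.0, -0.0, -0.001]
contact_force: [0.0, 0.2, 0.1]
gripper_width: 85.3
```

Run:
```python
from h import *
im,d,st=look("wrist","w1"); print(st["clock"],st["position"],st["ee_rot"],st["joints"])
cv2.imwrite("pics/w1.png",im)
```

```text
1.95 [ 590.13256633 -114.79538689  350.36433428] [-9.71710308e-04  9.99999060e-01 -2.39706111e-05 -9.66641008e-04] [ 7.68620204e-02  2.90475740e-01  1.62685115e-01 -9.95608078e-05
 -1.44493705e+00 -1.64570233e+00]
```

View pics/w1.png

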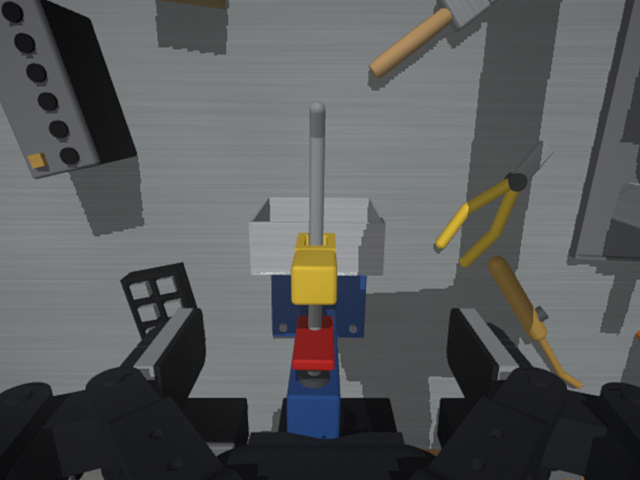

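Run:
```python
from h import *
z=np.load("pics/w1.npz");im,d=z["im"],z["d"];W=cloud("wrist",d,dict(position=z["pos"],ee_rot=z["q"]))
hsv=cv2.cvtColor(im,cv2.COLOR_BGR2HSV)
# prong by depth
m=(W[...,2]>195)&(W[...,2]<245)&(hsv[...,1]<60);m[:90]=0;m[236:]=0;m[:,:280]=0;m[:,350:]=0
for r in range(98,236,6):
    c=np.where(m[r])[0]
    if len(c): 
        P=W[r,c]; i=P[:,2].argmax(); print(r,c.min(),c.max(),((P[0]+P[-1])/2).round(1),"ztop",P[:,2].max().round(1))
for nm,lo,hi in(("yel",(22,150,80),(34,255,255)),("red",(0,150,60),(8,255,255)),("blue",(100,120,30),(125,255,255))):
    mm=cv2.inRange(hsv,lo,hi)>0; mm[:,:250]=0;mm[:,390:]=0
    P=W[mm]
    if nm=="blue": print("post top");t=P[P[:,2]>225]
    else: t=P[P[:,2]>np.percentile(P[:,2],60)-3]
    print(nm,np.percentile(P,[2,98],axis=0).round(1).tolist(),"top",np.percentile(t,[2,50,98],axis=0).round(1).tolist())
```

```text
104 311 322 [ 509.  -121.   226.3] ztop 229.5
110 309 324 [ 512.5 -121.   227. ] ztop 231.2
116 309 324 [ 516.1 -121.1  225.2] ztop 229.8
122 309 324 [ 519.7 -121.2  222.7] ztop 227.1
128 309 324 [ 523.4 -121.2  219.7] ztop 225.3
134 310 324 [ 527.2 -121.   218.5] ztop 223.0
140 310 324 [ 531. -121.  217.] ztop 220.9
146 309 324 [ 534.9 -121.4  216.2] ztop 221.1
152 309 324 [ 538.7 -121.4  216.7] ztop 220.9
158 309 323 [ 542.6 -121.7  217. ] ztop 221.2
164 309 323 [ 546.5 -121.8  217.3] ztop 221.2
170 309 323 [ 550.4 -121.8  217.3] ztop 221.5
176 309 323 [ 554.4 -121.8  217.3] ztop 222.1
182 309 323 [ 558.5 -121.8  216.9] ztop 221.1
188 309 323 [ 562.5 -121.9  217.2] ztop 221.1
194 309 323 [ 566.7 -121.9  216.8] ztop 221.2
200 309 323 [ 570.6 -121.9  217.7] ztop 220.8
206 309 323 [ 574.9 -121.9  217. ] ztop 221.2
212 309 322 [ 579.  -122.3  217.2] ztop 221.2
218 309 322 [ 583.2 -122.3  217.5] ztop 220.6
224 309 322 [ 587.3 -122.3  218.2] ztop 220.4
230 309 322 [ 591.8 -122.4  217.1] ztop 221.4
yel [[601.5, -135.4, 194.2], [625.5, -109.5, 264.5]] top [[602.0, -135.4, 260.6], [613.2, -122.2, 263.1], [625.8, -109.5, 264.7]]
red [[666.7, -136.3, 201.2], [673.3, -110.8, 261.0]] top [[666.7, -136.2, 247.1], [668.0, -123.3, 258.7], [673.8, -111.0, 261.5]]
post top
blue [[708.8, -181.4, 11.0], [787.4, -69.0, 238.3]] top [[711.5, -143.7, 226.9], [724.9, -123.9, 237.1], [747.1, -106.0, 238.6]]
```

Emit:
drive_tool([
  [0.018,0.043,0,0,0.0854],
  [0.018,0.043,0,0,0.0854],
  [0.018,0.043,0,0,0.0854],
  [0.018,0.043,0,0,0.0854],
  [0.018,0.043,0,0,0.0854],
  [0.018,0.043,0,0,0.0854],
  [0.018,0.043,0,0,0.0854],
  [0.018,0.043,0,0,0.0854],
  [0.018,0.043,0.01,0,0.0854],
  [0,0,0,0,0.0854],
  [0,0,0,0,0.0854],
])

```text
clock: 3.1
position: [427.6, 270.7, 341.4]
ee_rot: [-0.0, 1.0, -0.0, 0.0]
contact_force: [-0.4, 0.1, 1.0]
gripper_width: 85.5
```

```bash
cat > blk.py <<'E'
from h import *
import sys
def run(tag,lo=25):
    im,d,st=look("wrist",tag); print(st["clock"],st["position"].round(2),st["ee_rot"].round(4),st["contact_force"].round(2))
    cv2.imwrite(f"pics/{tag}.png",im)
    W=cloud("wrist",d,st);hsv=cv2.cvtColor(im,cv2.COLOR_BGR2HSV)
    mm=cv2.inRange(hsv,(22,150,60),(34,255,255)); k,l,s,c=cv2.connectedComponentsWithStats(mm)
    for i in range(1,k):
        if s[i,4]<300: continue
        P=W[l==i]; zt=np.percentile(P[:,2],90); 
        if zt<100: continue
        mt=((l==i)&(abs(W[...,2]-zt)<4)).astype(np.uint8)
        # top face: project rays on the plane z=zt
        T=W[mt>0]; zt=np.median(T[:,2]); T=T[abs(T[:,2]-zt)<2.5]
        r=cv2.minAreaRect(T[:,:2].astype(np.float32)); print(s[i],"zt",zt.round(1),"rect",np.round(r[0],1),np.round(r[1],1),round(r[2],2),"mean",T.mean(0).round(1))
    return im,d,st,W
if __name__=="__main__": run(sys.argv[1])
E
python3 blk.py w2
```

```text
3.1 [427.62 270.7  341.41] [-3.e-04  1.e+00 -2.e-04  0.e+00] [-0.41  0.09  0.98]
[ 320  195   40   55 1851] zt 196.2 rect [434.1 280.1] [27.6 25.3] 85.03 mean [433.7 280.1 196.1]
[ 315  363   34   75 2221] zt 188.1 rect [609.1 274.4] [27.6 25.2] 82.73 mean [608.3 274.3 188.1]
```

View pics/w2.png

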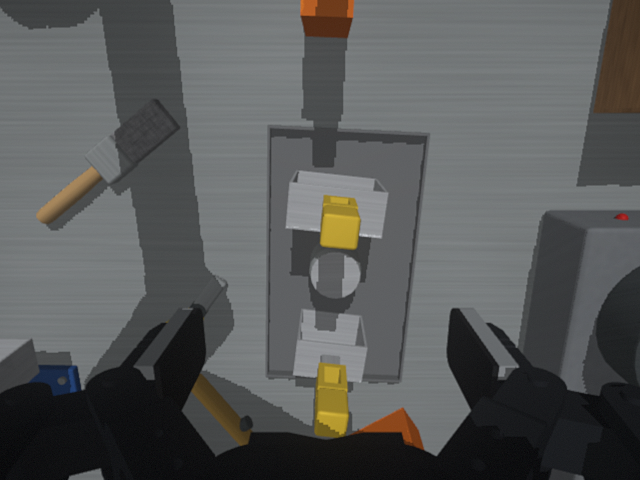

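Emit:
drive_tool([
  [-0.0065,0.0094,0.02,5,0.0854],
  [0,0,0.04,0,0.0854],
  [0,0,0.04,0,0.0854],
  [0,0,0.04,0,0.0854],
  [0,0,0.03,0,0.0854],
  [0,0,0.017,0,0.0854],
  [0,0,0,0,0.0854],
  [0,0,0,0,0.0854],
])

```text
clock: 3.95
position: [435.6, 279.8, 155.3]
ee_rot: [0.045, 0.999, 0.0, 0.001]
contact_force: [0.1, 0.1, 0.9]
gripper_width: 85.6
```

Emit:
drive_tool([
  [0,0,0,0,0.045],
  [0,0,0,0,0.025],
  [0,0,0,0,0.01],
  [0,0,0,0,0],
  [0,0,0,0,0],
  [0,0,0,0,0],
  [0,0,0,0,0],
  [0,0,0,0,0],
])

```text
clock: 4.75
position: [434.8, 281.2, 155.0]
ee_rot: [0.043, 0.999, 0.001, 0.001]
contact_force: [-0.9, 1.5, 5.9]
gripper_width: 27.2
```

```bash
python3 blk.py w3
```

```text
4.75 [434.85 281.17 155.05] [4.330e-02 9.991e-01 5.000e-04 6.000e-04] [-0.89  1.5   5.85]
[  278   256    98   160 13696] zt 196.2 rect [434.3 281. ] [27.9 26.5] 84.0 mean [433.1 281.1 196.1]
```

View pics/w3.png

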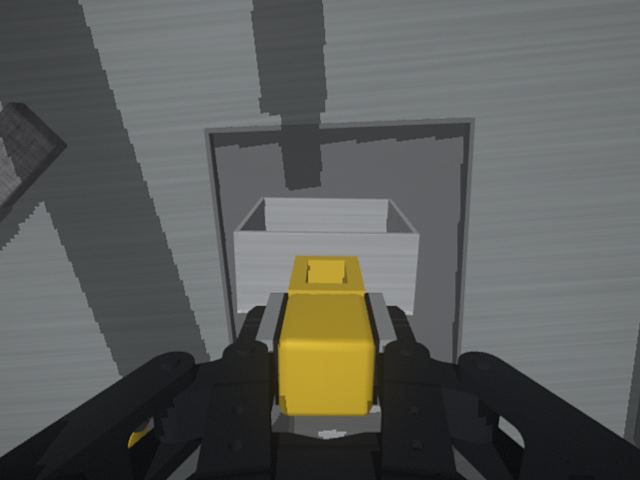

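Emit:
drive_tool([
  [0,0,-0.01,0,0],
  [0,0,-0.02,0,0],
  [0,0,-0.025,-2,0],
  [0,0,-0.025,-2,0],
  [-0.0035,-0.02,0,0,0],
  [-0.0035,-0.03,0,0,0],
  [-0.0035,-0.035,0,0,0],
  [-0.0035,-0.035,0,0,0],
  [-0.0035,-0.035,0,0,0],
  [-0.0035,-0.035,0,0,0],
  [-0.0035,-0.035,0,0,0],
  [-0.0035,-0.035,0,0,0],
  [-0.0035,-0.035,0,0,0],
  [-0.0035,-0.035,0,0,0],
  [-0.0035,-0.03,0,0,0],
  [-0.0035,-0.03,0,0,0],
  [0,-0.01,0,0,0],
  [0,0,0,0,0],
  [0,0,0,0,0],
  [0,0,0,0,0],
])

```text
clock: 6.8
position: [469.2, -119.2, 234.1]
ee_rot: [0.008, 1.0, 0.0, -0.0]
contact_force: [1.2, 0.2, -2.6]
gripper_width: 27.5
```

```bash
cat > pr.py <<'E'
from blk import *
im,d,st,W=run(sys.argv[1])
im2,d2,s2=look("side",sys.argv[1]+"s"); im3,_,_=look("top",sys.argv[1]+"t")
cv2.imwrite(f"pics/{sys.argv[1]}v.png",np.hstack([cv2.resize(im2[100:300,220:420],None,fx=2.4,fy=2.4),cv2.resize(im,(640,480))])[:, :1120][:, ::1])
v=cv2.imread(f"pics/{sys.argv[1]}v.png"); cv2.imwrite(f"pics/{sys.argv[1]}v.png",cv2.resize(v,(800,343)))
s=arm.read_state();print(s["clock"],s["position"].round(2),s["contact_force"].round(2),s["gripper_width"],s["joints"].round(2))
E
python3 pr.py w4
```

```text
6.8 [ 469.18 -119.17  234.15] [ 8.2e-03  1.0e+00  2.0e-04 -3.0e-04] [ 1.23  0.18 -2.61]
[  278   256    98   160 13689] zt 275.2 rect [ 468.7 -119.2] [28.  26.5] 89.21 mean [ 467.5 -119.3  275.2]
6.95 [ 469.42 -119.24  234.38] [-0.73 -0.94 -2.02] 27.44179988780766 [ 0.09  0.14 -0.32 -0.   -1.11 -1.67]
```

View pics/w4v.png

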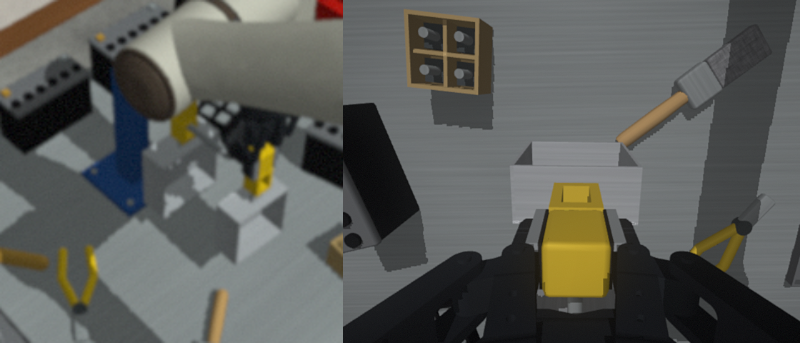

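Emit:
drive_tool([
  [0,-0.001,-0.001,0,0],
  [-0.01,0,0,0,0],
  [-0.01,0,0,0,0],
  [-0.01,0,0,0,0],
  [-0.006,0,0,0,0],
  [0,0,0,0,0],
  [0,0,0,0,0],
])

```text
clock: 7.65
position: [505.3, -121.7, 234.9]
ee_rot: [0.009, 1.0, 0.0, -0.001]
contact_force: [0.5, -0.2, -3.4]
gripper_width: 27.6
```

Emit:
drive_tool([
  [-0.004,0,0,0,0],
  [-0.006,0,0,0,0],
  [-0.006,0,0,0,0],
  [-0.004,0,0,0,0],
  [0,0,0,0,0],
])

```text
clock: 8.15
position: [526.0, -122.0, 235.1]
ee_rot: [0.009, 1.0, -0.0, -0.0]
contact_force: [0.3, 0.3, -3.5]
gripper_width: 27.2
```

```bash
python3 pr.py w5
```

```text
8.15 [ 526.04 -122.01  235.14] [ 0.0087  1.     -0.     -0.    ] [ 0.28  0.29 -3.47]
[  278   256    98   182 13818] zt 276.2 rect [ 525.5 -122.1] [27.9 27. ] 87.91 mean [ 524.3 -122.1  276.1]
8.3 [ 525.24 -122.02  235.18] [ 1.05 -0.06 -2.63] 27.232716670114897 [ 0.07  0.24 -0.2  -0.   -1.14 -1.66]
```

View pics/w5.png

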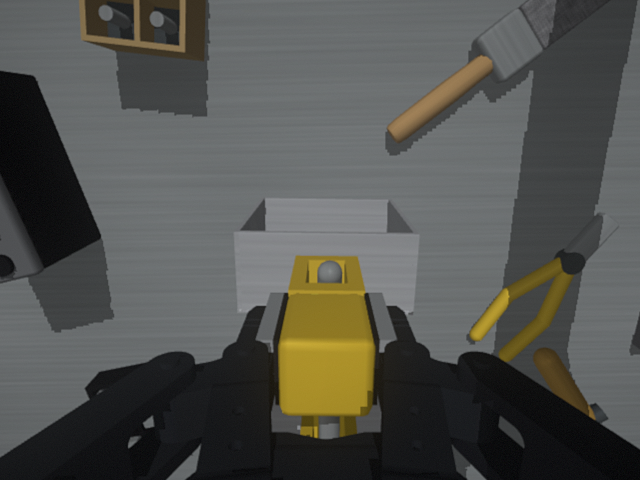

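Emit:
drive_tool([
  [0,0.001,0,0,0],
  [-0.006,0,0,0,0],
  [-0.008,0,0,0,0],
  [-0.008,0,0,0,0],
  [-0.008,0,0,0,0],
  [0,0,0,0,0],
  [0,0,0,0,0],
])

```text
clock: 9.0
position: [555.5, -121.5, 234.9]
ee_rot: [0.009, 1.0, 0.0, -0.001]
contact_force: [0.1, -0.1, -2.6]
gripper_width: 27.2
```

Emit:
drive_tool([
  [0,0,0.003,0,0],
  [0,0,0.003,0,0],
  [0,0,0.003,0,0],
  [0,0,0.002,0,0],
  [0,0,0,0,0],
  [0,0,0,0,0],
])

```text
clock: 9.6
position: [555.4, -121.6, 224.3]
ee_rot: [0.009, 1.0, -0.0, 0.0]
contact_force: [0.1, -0.1, -2.5]
gripper_width: 27.5
```

```bash
python3 pr.py w6
```

```text
9.6 [ 555.41 -121.55  224.33] [ 0.0087  1.     -0.      0.    ] [ 0.14 -0.11 -2.55]
[  278   256    98   183 14366] zt 265.4 rect [ 555.  -121.6] [27.9 26.6] 87.91 mean [ 553.8 -121.6  265.3]
9.75 [ 555.5  -121.54  224.49] [ 0.65  0.09 -2.63] 27.393084254723846 [ 0.07  0.29 -0.14  0.   -1.13 -1.66]
```

View pics/w6.png

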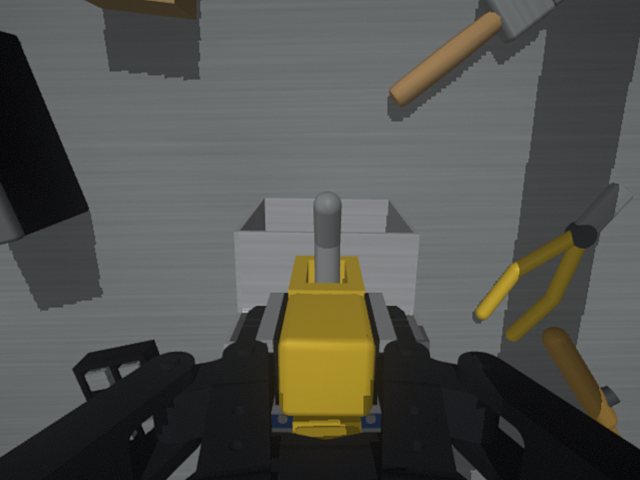

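View pics/w6v.png

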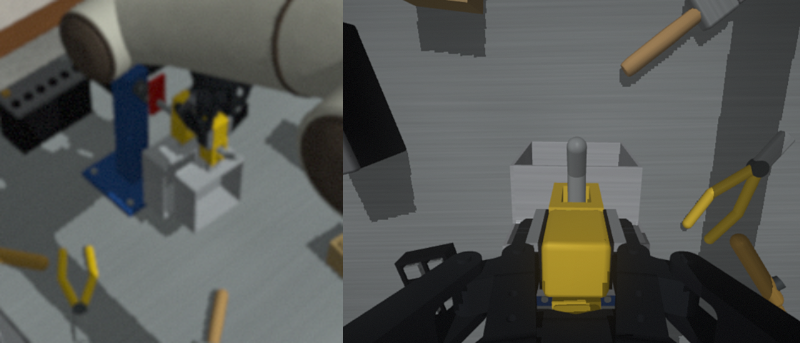

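Emit:
drive_tool([
  [0,0,0.001,0,0],
  [0,0,0,0,0],
  [0,0,0,0,0],
])

```text
clock: 10.05
position: [555.4, -121.5, 223.3]
ee_rot: [0.009, 1.0, 0.0, -0.0]
contact_force: [-0.8, 0.6, -3.0]
gripper_width: 27.2
```

Emit:
drive_tool([
  [0,0,0.0005,0,0],
  [0,0,0,0,0],
  [0,0,0,0,0],
])

```text
clock: 10.35
position: [555.4, -121.5, 222.8]
ee_rot: [0.009, 1.0, -0.0, -0.0]
contact_force: [0.7, 0.2, -1.9]
gripper_width: 27.4
```

Emit:
drive_tool([
  [-0.004,0,0,0,0],
  [-0.006,0,0,0,0],
  [-0.006,0,0,0,0],
  [-0.004,0,0,0,0],
  [0,0,0,0,0],
  [0,0,0,0,0],
])

```text
clock: 10.95
position: [575.4, -121.9, 222.6]
ee_rot: [0.009, 1.0, 0.0, -0.0]
contact_force: [-0.1, -0.1, -2.3]
gripper_width: 27.3
```

```bash
python3 pr.py w7
```

```text
10.95 [ 575.39 -121.89  222.56] [ 8.7e-03  1.0e+00  0.0e+00 -3.0e-04] [-0.14 -0.14 -2.28]
[  278   256    98   183 14544] zt 263.6 rect [ 575. -122.] [27.9 26.8] 87.11 mean [ 573.8 -122.   263.5]
11.1 [ 575.22 -121.91  222.81] [-0.07 -0.18 -1.84] 27.051698027895387 [ 0.07  0.33 -0.1  -0.   -1.14 -1.65]
```

View pics/w7.png

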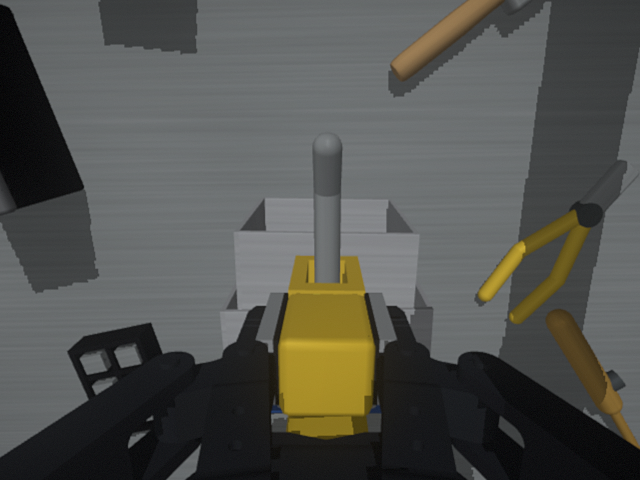

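View pics/w7v.png

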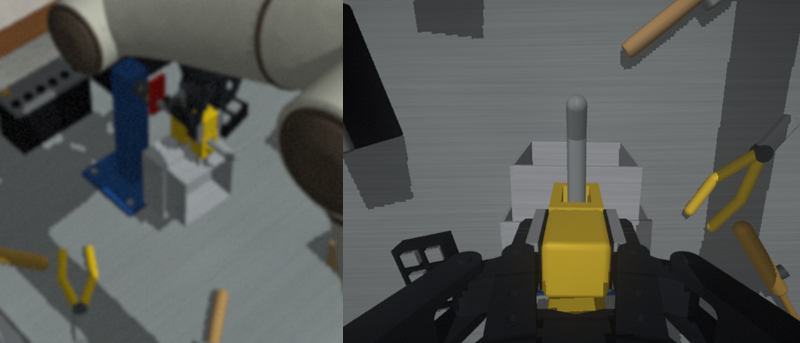

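Emit:
drive_tool([
  [-0.004,0,0,0,0],
  [-0.004,0,0,0,0],
  [-0.004,0,0,0,0],
  [-0.004,0,0,0,0],
  [-0.003,0,0,0,0],
  [-0.003,0,0,0,0],
  [0,0,0,0,0],
])

```text
clock: 11.8
position: [597.8, -122.4, 222.7]
ee_rot: [0.009, 1.0, -0.0, 0.0]
contact_force: [-0.2, -0.0, -3.5]
gripper_width: 27.6
```

Emit:
drive_tool([
  [-0.004,0,0,0,0],
  [-0.004,0,0,0,0],
  [-0.004,0,0,0,0],
  [-0.003,0,0,0,0],
  [0,0,0,0,0],
])

```text
clock: 12.3
position: [613.2, -122.5, 222.7]
ee_rot: [0.009, 1.0, -0.0, 0.0]
contact_force: [0.3, -0.3, -3.0]
gripper_width: 27.6
```

```bash
python3 pr.py w8
```

```text
12.3 [ 613.22 -122.49  222.7 ] [ 8.7e-03  1.0e+00 -0.0e+00  5.0e-04] [ 0.35 -0.33 -3.04]
[  278   256    98   184 14766] zt 263.6 rect [ 617.1 -122.6] [28.  35.6] 88.41 mean [ 614.8 -122.6  263.5]
12.45 [ 612.88 -122.5   222.91] [ 0.16 -0.12 -2.74] 27.367854018908957 [ 0.06  0.39 -0.01  0.   -1.17 -1.65]
```

View pics/w8v.png

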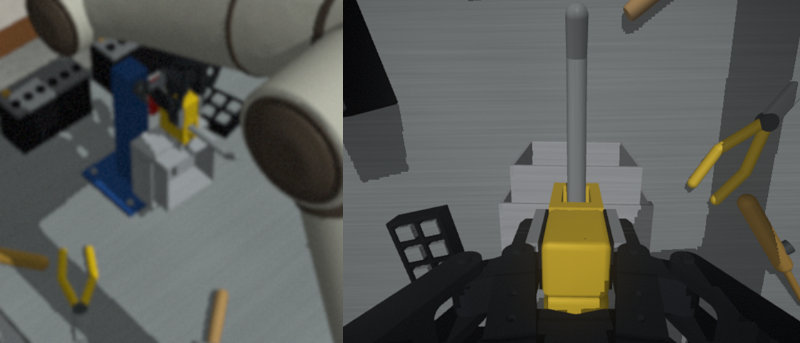

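Emit:
drive_tool([
  [-0.004,0,0,0,0],
  [-0.004,0,0,0,0],
  [-0.003,0,0,0,0],
])

```text
clock: 12.75
position: [623.5, -122.8, 223.0]
ee_rot: [0.009, 1.0, -0.0, -0.0]
contact_force: [-2.2, -0.0, -1.8]
gripper_width: 27.1
```

Emit:
drive_tool([
  [-0.002,0,0,0,0],
  [0,0,0,0,0],
])

```text
clock: 12.95
position: [625.9, -122.8, 222.8]
ee_rot: [0.009, 1.0, -0.0, 0.0]
contact_force: [-0.6, 0.3, -2.9]
gripper_width: 27.5
```

Emit:
drive_tool([
  [-0.002,0,0,0,0],
  [0,0,0,0,0],
])

```text
clock: 13.15
position: [627.6, -122.8, 222.8]
ee_rot: [0.009, 1.0, -0.0, 0.0]
contact_force: [-2.0, 0.3, -2.4]
gripper_width: 26.9
```

Emit:
drive_tool([
  [-0.001,0,0,0,0],
  [0,0,0,0,0],
])

```text
clock: 13.35
position: [628.3, -122.8, 222.8]
ee_rot: [0.009, 1.0, -0.0, -0.0]
contact_force: [-2.1, 0.6, -1.3]
gripper_width: 27.2
```

Emit:
drive_tool([
  [-0.001,0,0,0,0],
  [0,0,0,0,0],
])

```text
clock: 13.55
position: [628.9, -122.9, 222.8]
ee_rot: [0.009, 1.0, -0.0, -0.001]
contact_force: [-4.7, 0.2, -0.4]
gripper_width: 27.5
```

Emit:
drive_tool([
  [-0.001,0,0,0,0],
  [0,0,0,0,0],
])

```text
clock: 13.75
position: [629.4, -122.9, 222.8]
ee_rot: [0.009, 1.0, -0.0, -0.001]
contact_force: [-6.4, -0.0, -0.4]
gripper_width: 27.1
```

Emit:
drive_tool([
  [-0.001,0,0,0,0],
  [0,0,0,0,0],
])

```text
clock: 13.95
position: [629.8, -123.0, 222.8]
ee_rot: [0.009, 1.0, -0.0, -0.002]
contact_force: [-6.7, -0.2, 1.5]
gripper_width: 27.1
```

Emit:
drive_tool([
  [-0.0008,0,0,0,0],
  [0,0,0,0,0],
  [0,0,0,0,0],
])

```text
clock: 14.25
position: [630.1, -123.0, 222.9]
ee_rot: [0.009, 1.0, -0.0, -0.002]
contact_force: [-7.3, -0.0, 1.9]
gripper_width: 27.6
```

Emit:
drive_tool([
  [-0.0015,0,0,0,0],
  [0,0,0,0,0],
  [0,0,0,0,0],
])

```text
clock: 14.55
position: [630.8, -123.1, 222.9]
ee_rot: [0.009, 1.0, -0.0, -0.003]
contact_force: [-10.0, 0.3, 2.2]
gripper_width: 27.2
```

Emit:
drive_tool([
  [-0.0008,0,0,0,0],
  [0,0,0,0,0],
  [0,0,0,0,0],
])

```text
clock: 14.85
position: [631.1, -123.1, 222.9]
ee_rot: [0.009, 1.0, -0.0, -0.004]
contact_force: [-11.2, 0.9, 3.2]
gripper_width: 27.5
```

Emit:
drive_tool([
  [0,0,0,0,0.035],
  [0,0,0,0,0.05],
  [0,0,0,0,0.06],
  [0,0,0,0,0.06],
  [0,0,-0.02,0,0.06],
  [0,0,-0.03,0,0.0854],
  [0,0,-0.04,0,0.0854],
  [0.02,0,-0.04,0,0.0854],
  [0.02,0,0,0,0.0854],
  [0,0,0,0,0.0854],
  [0,0,0,0,0.0854],
])

```text
clock: 15.95
position: [594.5, -122.1, 352.9]
ee_rot: [0.009, 1.0, 0.0, 0.0]
contact_force: [0.6, -0.6, 0.9]
gripper_width: 85.4
```

```bash
python3 pr.py w9
```

```text
15.95 [ 594.54 -122.14  352.93] [8.7e-03 1.0e+00 1.0e-04 4.0e-04] [ 0.6  -0.58  0.9 ]
[ 301  243   45  109 4335] zt 263.1 rect [ 639.9 -125. ] [50.6 27.5] 0.06 mean [ 638.9 -125.   263.1]
16.1 [ 594.91 -122.16  351.54] [ 0.02  0.1  -0.63] 85.215461119624 [ 0.06  0.3   0.18 -0.   -1.45 -1.65]
```

View pics/w9.png

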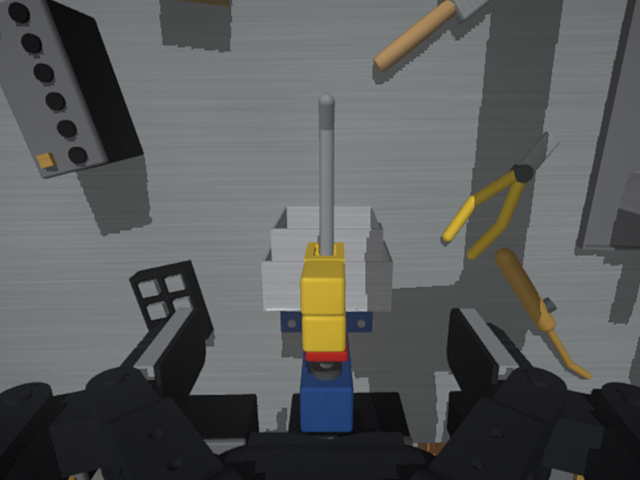

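View pics/w9v.png

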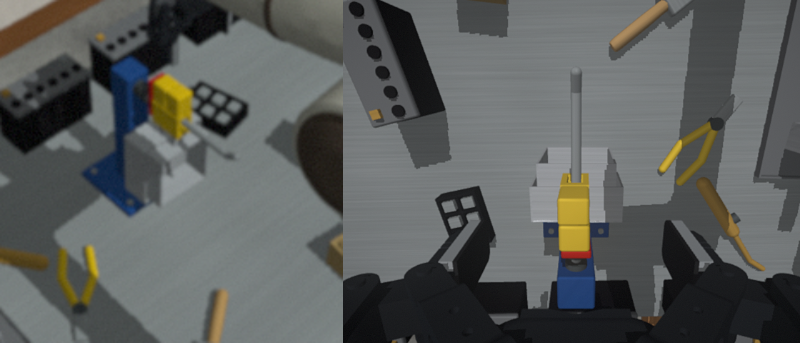

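Emit:
drive_tool([
  [0,0.044,0,0,0.0854],
  [0,0.044,0,0,0.0854],
  [0,0.044,0,0,0.0854],
  [0,0.044,0,0,0.0854],
  [0,0.044,0,0,0.0854],
  [0,0.044,0,0,0.0854],
  [0,0.044,0,0,0.0854],
  [0,0.044,0.005,0,0.0854],
  [0,0.044,0.005,6.3,0.0854],
  [0,0,0,0,0.0854],
  [0,0,0,0,0.0854],
])

```text
clock: 17.2
position: [601.4, 275.0, 340.7]
ee_rot: [0.062, 0.998, -0.001, -0.001]
contact_force: [0.9, -1.1, 0.3]
gripper_width: 85.7
```

```bash
python3 blk.py w10
```

```text
17.2 [601.45 275.   340.74] [ 0.0624  0.9981 -0.0012 -0.0012] [ 0.88 -1.11  0.35]
[ 310  198   37   50 1747] zt 188.2 rect [609.5 274.7] [27.2 24.9] 82.56 mean [609.4 274.8 188.2]
[ 407  358   57   83 2603] zt 193.0 rect [787.9 351.1] [24.9 27.7] 31.93 mean [786.7 350.6 192.9]
```

View pics/w10.png

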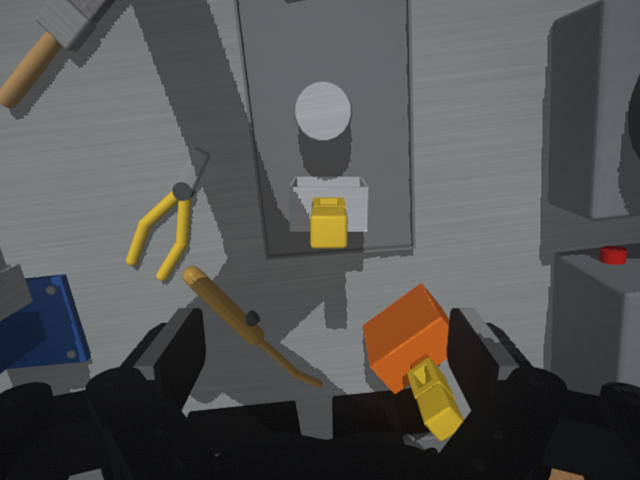

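Emit:
drive_tool([
  [-0.008,0.0007,0.02,0,0.0854],
  [0,0,0.04,0,0.0854],
  [0,0,0.04,0,0.0854],
  [0,0,0.04,0,0.0854],
  [0,0,0.035,0,0.0854],
  [0,0,0.018,0,0.0854],
  [0,0,0,0,0.0854],
  [0,0,0,0,0.0854],
])

```text
clock: 18.05
position: [610.4, 272.5, 150.9]
ee_rot: [0.064, 0.998, 0.0, 0.001]
contact_force: [0.5, 0.9, 1.8]
gripper_width: 85.3
```

Emit:
drive_tool([
  [0,0,0,0,0.045],
  [0,0,0,0,0.025],
  [0,0,0,0,0.01],
  [0,0,0,0,0],
  [0,0,0,0,0],
  [0,0,0,0,0],
  [0,0,0,0,0],
  [0,0,0,0,0],
])

```text
clock: 18.85
position: [609.9, 273.9, 150.6]
ee_rot: [0.063, 0.998, 0.001, 0.001]
contact_force: [-1.2, 2.6, 4.4]
gripper_width: 27.2
```

```bash
python3 blk.py w11
```

```text
18.85 [609.88 273.94 150.62] [6.34e-02 9.98e-01 6.00e-04 8.00e-04] [-1.17  2.58  4.39]
[  279   255    94   154 12806] zt 188.4 rect [609.4 273.7] [27.5 25.9] 82.85 mean [608.5 273.9 188.3]
```

Emit:
drive_tool([
  [0,0,-0.01,0,0],
  [0,0,-0.025,0,0],
  [0,0,-0.027,-3.1,0],
  [0,0,-0.027,-3.2,0],
  [0.007,-0.02,0,0,0],
  [0.011,-0.03,0,0,0],
  [0.0126,-0.035,0,0,0],
  [0.0126,-0.035,0,0,0],
  [0.0126,-0.035,0,0,0],
  [0.0126,-0.035,0,0,0],
  [0.0126,-0.035,0,0,0],
  [0.0126,-0.035,0,0,0],
  [0.0126,-0.035,0,0,0],
  [0.0126,-0.035,0,0,0],
  [0.011,-0.03,0,0,0],
  [0.007,-0.02,0,0,0],
  [0.006,-0.0165,0,0,0],
  [0,0,0,0,0],
  [0,0,0,0,0],
  [0,0,0,0,0],
])

```text
clock: 20.9
position: [459.6, -120.2, 238.4]
ee_rot: [0.009, 1.0, 0.0, -0.001]
contact_force: [0.7, -0.1, -1.8]
gripper_width: 27.4
```

```bash
python3 blk.py w12
```

```text
20.9 [ 459.56 -120.18  238.44] [ 8.6e-03  1.0e+00  1.0e-04 -6.0e-04] [ 0.75 -0.13 -1.79]
[  279   255    94   155 12849] zt 276.2 rect [ 459.3 -120.3] [27.6 26. ] 88.98 mean [ 458.2 -120.2  276.2]
```

Emit:
drive_tool([
  [-0.01,0.0003,0,0,0],
  [-0.01,0,0,0,0],
  [-0.01,0,0,0,0],
  [-0.01,0,0,0,0],
  [-0.006,0,0,0,0],
  [0,0,0,0,0],
  [0,0,0,0,0],
])

```text
clock: 21.65
position: [505.6, -121.1, 238.5]
ee_rot: [0.009, 1.0, 0.0, -0.0]
contact_force: [-0.1, 0.2, -1.9]
gripper_width: 27.7
```

Emit:
drive_tool([
  [-0.004,0,0,0,0],
  [-0.006,0,0,0,0],
  [-0.006,0,0,0,0],
  [-0.004,0,0,0,0],
  [0,0,0,0,0],
  [0,0,0,0,0],
])

```text
clock: 22.25
position: [525.7, -121.4, 238.6]
ee_rot: [0.009, 1.0, 0.0, -0.0]
contact_force: [-0.5, -1.0, -2.5]
gripper_width: 27.2
```

```bash
python3 blk.py w13
```

```text
22.25 [ 525.71 -121.39  238.62] [ 8.7e-03  1.0e+00  0.0e+00 -2.0e-04] [-0.5  -0.98 -2.48]
[  279   255    94   155 12341] zt 276.4 rect [ 525.7 -121.6] [27.5 26.5] 88.78 mean [ 524.4 -121.5  276.3]
```

View pics/w13.png

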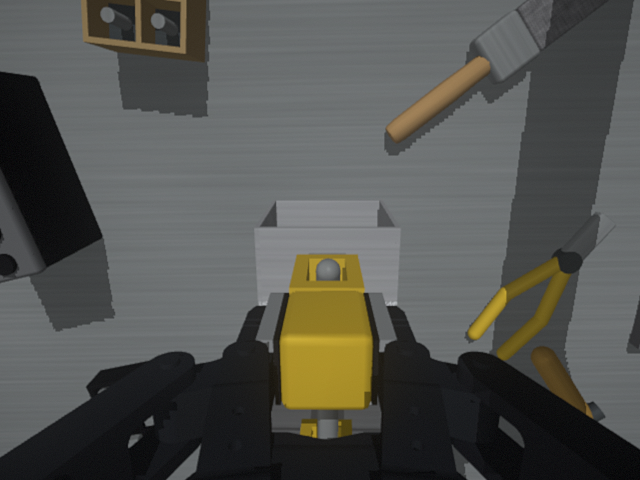

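Emit:
drive_tool([
  [-0.006,0,0,0,0],
  [-0.009,0,0,0,0],
  [-0.009,0,0,0,0],
  [-0.009,0,0,0,0],
  [0,0,0,0,0],
  [0,0,0,0,0],
])

```text
clock: 22.9
position: [558.8, -122.0, 238.3]
ee_rot: [0.009, 1.0, 0.0, -0.001]
contact_force: [0.6, 0.3, -3.2]
gripper_width: 27.5
```

Emit:
drive_tool([
  [0,0,0.003,0,0],
  [0,0,0.003,0,0],
  [0,0,0.003,0,0],
  [0,0,0.002,0,0],
  [0,0,0.001,0,0],
  [0,0,0,0,0],
  [0,0,0,0,0],
])

```text
clock: 23.6
position: [558.8, -122.0, 226.9]
ee_rot: [0.009, 1.0, -0.0, 0.0]
contact_force: [1.1, -0.5, -2.5]
gripper_width: 27.5
```

Emit:
drive_tool([
  [0,0,0.0005,0,0],
  [0,0,0,0,0],
  [0,0,0,0,0],
])

```text
clock: 23.9
position: [558.8, -122.0, 226.3]
ee_rot: [0.009, 1.0, -0.0, 0.0]
contact_force: [0.7, 0.6, -2.9]
gripper_width: 27.4
```

```bash
python3 pr.py w14
```

```text
23.9 [ 558.76 -122.    226.34] [ 0.0087  1.     -0.      0.    ] [ 0.69  0.55 -2.88]
[  279   255    94   185 13481] zt 264.1 rect [ 558.8 -122.1] [27.6 26.5] 89.24 mean [ 557.5 -122.1  264. ]
24.05 [ 558.74 -121.99  226.33] [ 0.06  0.21 -1.88] 27.189292413842292 [ 0.07  0.3  -0.13  0.   -1.14 -1.66]
```

View pics/w14.png

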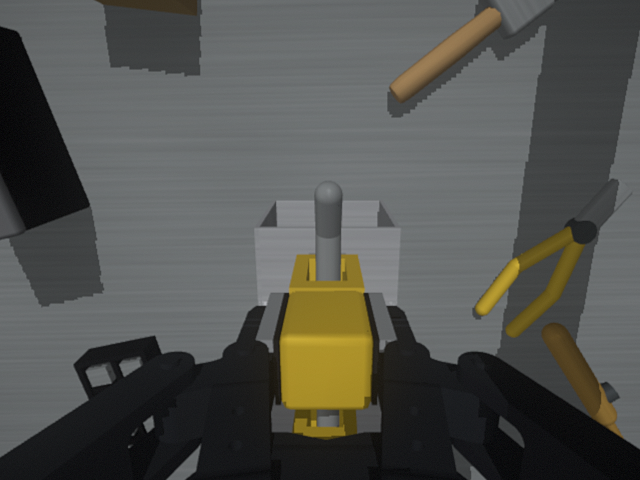

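Emit:
drive_tool([
  [0,0.0005,0.0005,0,0],
  [-0.004,0,0,0,0],
  [-0.006,0,0,0,0],
  [-0.006,0,0,0,0],
  [-0.006,0,0,0,0],
  [-0.004,0,0,0,0],
  [0,0,0,0,0],
])

```text
clock: 24.75
position: [585.3, -122.0, 225.5]
ee_rot: [0.009, 1.0, -0.0, -0.0]
contact_force: [-0.1, -0.3, -2.4]
gripper_width: 27.3
```

```bash
python3 blk.py w15
```

```text
24.75 [ 585.35 -121.96  225.47] [ 8.7e-03  1.0e+00 -0.0e+00 -1.0e-04] [-0.06 -0.3  -2.38]
[  279   255    94   184 14207] zt 263.2 rect [ 585.3 -122.1] [27.5 26.8] 88.62 mean [ 584.1 -122.1  263.2]
```

View pics/w15.png

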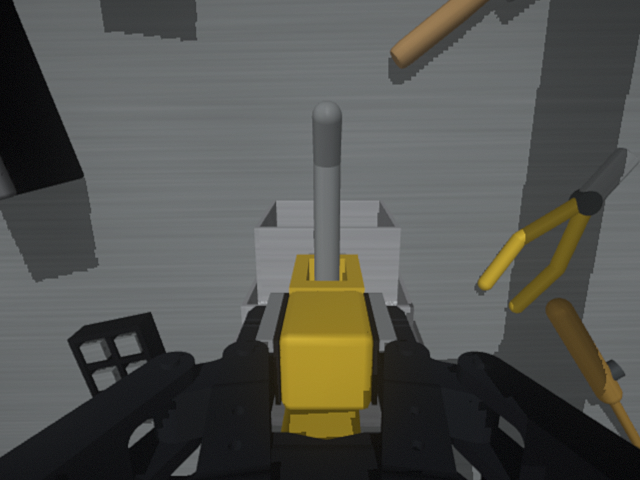

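Emit:
drive_tool([
  [-0.004,0,0,0,0],
  [-0.004,0,0,0,0],
  [-0.004,0,0,0,0],
  [-0.003,0,0,0,0],
  [0,0,0,0,0],
])

```text
clock: 25.3
position: [600.2, -122.2, 225.6]
ee_rot: [0.009, 1.0, -0.0, -0.0]
contact_force: [0.7, -0.0, -2.2]
gripper_width: 27.1
```

Emit:
drive_tool([
  [-0.002,0,0,0,0],
  [0,0,0,0,0],
])

```text
clock: 25.5
position: [601.5, -122.2, 225.7]
ee_rot: [0.009, 1.0, 0.0, -0.0]
contact_force: [-0.8, 0.4, -2.1]
gripper_width: 27.6
```

Emit:
drive_tool([
  [-0.0015,0,0,0,0],
  [0,0,0,0,0],
])

```text
clock: 25.7
position: [602.0, -122.2, 225.7]
ee_rot: [0.009, 1.0, 0.0, -0.002]
contact_force: [-5.0, 0.6, -0.2]
gripper_width: 27.2
```

Emit:
drive_tool([
  [-0.001,0,0,0,0],
  [0,0,0,0,0],
])

```text
clock: 25.9
position: [602.6, -122.3, 225.7]
ee_rot: [0.009, 1.0, 0.0, -0.002]
contact_force: [-6.3, 1.0, 0.2]
gripper_width: 27.3
```

Emit:
drive_tool([
  [-0.001,0,0,0,0],
  [0,0,0,0,0],
  [0,0,0,0,0],
])

```text
clock: 26.2
position: [603.0, -122.4, 225.7]
ee_rot: [0.009, 1.0, 0.0, -0.003]
contact_force: [-7.8, 1.8, 1.2]
gripper_width: 27.8
```

Emit:
drive_tool([
  [-0.001,0,0,0,0],
  [0,0,0,0,0],
  [0,0,0,0,0],
])

```text
clock: 26.5
position: [603.4, -122.4, 225.7]
ee_rot: [0.009, 1.0, 0.0, -0.003]
contact_force: [-9.6, 1.5, 1.8]
gripper_width: 27.4
```

Emit:
drive_tool([
  [-0.001,0,0,0,0],
  [0,0,0,0,0],
  [0,0,0,0,0],
  [0,0,0,0,0],
])

```text
clock: 26.9
position: [603.8, -122.5, 225.8]
ee_rot: [0.009, 1.0, 0.0, -0.004]
contact_force: [-10.5, 3.2, 2.5]
gripper_width: 27.3
```

```bash
python3 pr.py w16
```

```text
26.9 [ 603.79 -122.46  225.79] [ 8.9e-03  1.0e+00  1.0e-04 -3.8e-03] [-10.51   3.16   2.55]
[  275   255    98   185 14562] zt 263.4 rect [ 608.7 -123.1] [28.7 37.4] 84.27 mean [ 607.3 -123.1  263.3]
27.05 [ 603.82 -122.4   225.79] [-11.1    1.9    3.05] 27.34568215350441 [ 0.06  0.38 -0.02 -0.   -1.18 -1.65]
```

View pics/w16v.png

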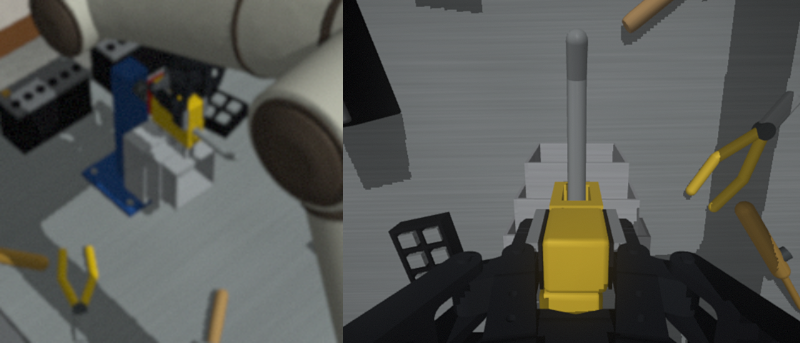

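Emit:
drive_tool([
  [0,0,0,0,0.035],
  [0,0,0,0,0.05],
  [0,0,0,0,0.06],
  [0,0,0,0,0.06],
  [0,0,-0.02,0,0.06],
  [0,0,-0.03,0,0.0854],
  [0,0,-0.04,0,0.0854],
  [0,0,-0.04,0,0.0854],
  [0,0,0,0,0.0854],
  [0,0,0,0,0.0854],
  [0,0,0,0,0.0854],
])

```text
clock: 28.15
position: [606.9, -122.2, 354.4]
ee_rot: [0.009, 1.0, 0.0, -0.001]
contact_force: [0.1, 0.6, -0.5]
gripper_width: 85.4
```

```bash
python3 pr.py w17
```

```text
28.15 [ 606.91 -122.17  354.45] [ 8.7e-03  1.0e+00  2.0e-04 -1.0e-03] [ 0.06  0.61 -0.47]
[ 300  196   49  140 5899] zt 263.1 rect [ 628.6 -124.6] [28.4 77. ] 87.58 mean [ 626.6 -124.3  263.1]
28.3 [ 606.93 -122.31  354.28] [ 0.12  0.41 -0.2 ] 85.49217013208708 [ 0.06  0.32  0.22 -0.   -1.47 -1.65]
```

View pics/w17.png

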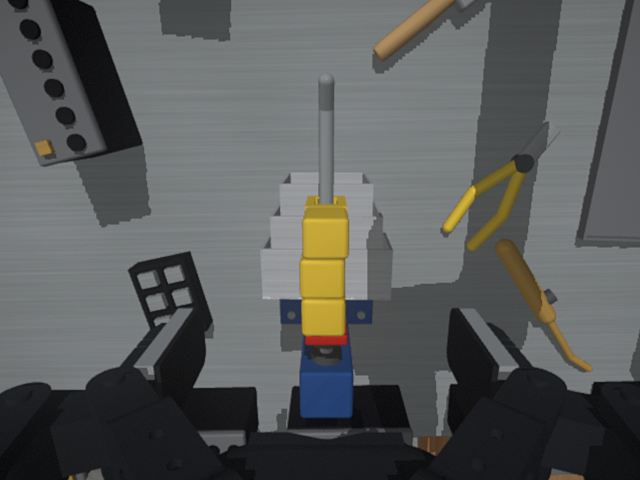

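View pics/w17v.png

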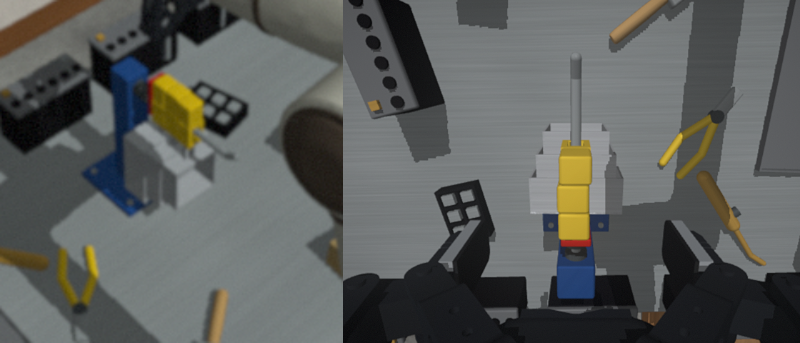

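Emit:
drive_tool([
  [0.02,0,-0.02,0,0.0854],
  [0,0,0,0,0.0854],
  [0,0,0,0,0.0854],
  [0,0,0,0,0.0854],
  [0,0,0,0,0.0854],
  [0,0,0,0,0.0854],
  [0,0,0,0,0.0854],
  [0,0,0,0,0.0854],
])

```text
clock: 29.1
position: [587.3, -122.0, 375.6]
ee_rot: [0.009, 1.0, 0.0, -0.0]
contact_force: [0.2, -0.0, 0.0]
gripper_width: 85.4
```

Run:
```python
from blk import *
im,d,st,W=run("w18")
hsv=cv2.cvtColor(im,cv2.COLOR_BGR2HSV)
# centre strip over blocks: colour + x,z + gaps
red=cv2.inRange(hsv,(0,120,40),(9,255,255))>0; red[:,:250]=0; red[:,400:]=0
P=W[red&(W[...,2]>200)]; print("red",np.percentile(P,[1,50,99],axis=0).round(1).tolist())
y=cv2.inRange(hsv,(22,100,30),(34,255,255))>0; y[:,:290]=0;y[:,360:]=0
for c in (312,324,336):
    rows=np.where(y[:,c])[0]; x=W[rows,c]; t=x[x[:,2]>258]; print(c,t[:,0].min().round(1),t[:,0].max().round(1),"low spots",[(int(r),p.round(1).tolist()) for r,p in zip(rows,x) if p[2]<260.5 and p[0]>600][:8])
cv2.imwrite("pics/w18c.png",cv2.resize(im[150:400,230:420],None,fx=2.3,fy=2.3))
im2,_,_=look("side","s18"); cv2.imwrite("pics/s18.png",cv2.resize(im2[110:240,260:380],None,fx=4.5,fy=4.5))
im3,_,_=look("top","t18"); cv2.imwrite("pics/t18.png",im3)
```

```text
29.1 [ 587.32 -121.98  375.55] [ 8.7e-03  1.0e+00  0.0e+00 -2.0e-04] [ 0.19 -0.01  0.  ]
[ 303  215   44  130 4973] zt 263.1 rect [ 628.2 -124.6] [28.2 77.4] 87.17 mean [ 626.7 -124.4  263.1]
red [[668.4, -136.6, 241.8], [671.6, -122.4, 260.2], [675.4, -110.2, 261.7]]
312 590.0 666.0 low spots [(312, [642.8, -132.9, 259.9])]
324 514.7 665.9 low spots [(312, [642.7, -124.7, 260.5])]
336 514.7 665.6 low spots []
```

View pics/w18c.png

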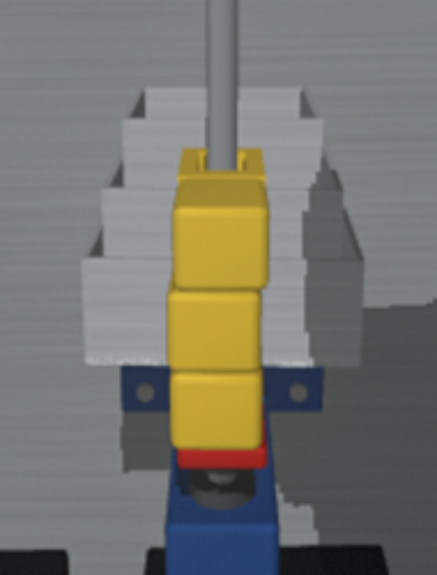

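View pics/s18.png

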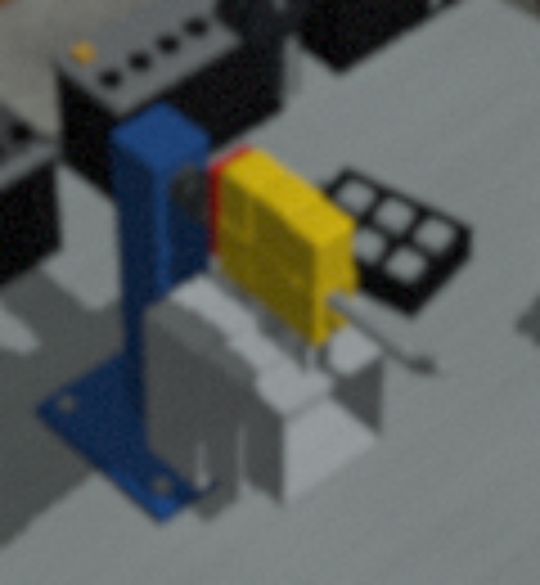

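View pics/t18.png

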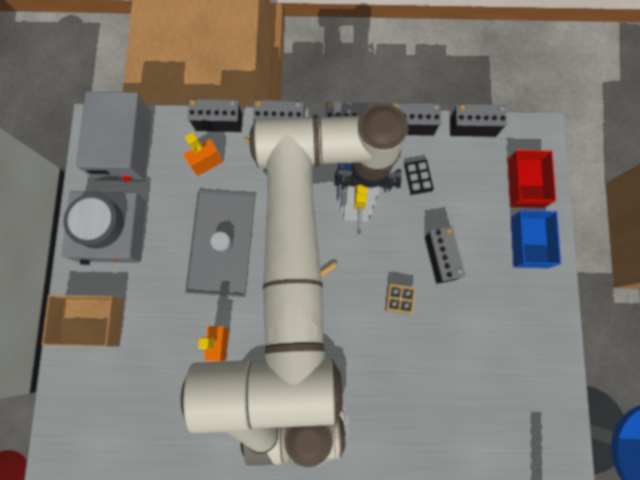

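```bash
python3 -c "
from bench import arm
print(arm.job_done())"
```

```text
the job is handed in; nothing more can be done
None
```

I hung the medium pan and then the small one on the prong, nested them into the large pan, and handed the job in at about 29 s of robot time. I pushed each one back until the wrist force along the prong read about 11 N. That was 11.2 N for the medium pan and 11.1 N for the small one, and no reading came near 20 N. After each push I opened the gripper and backed off.

**Last checks:** Two views about a second apart showed the stack not moving:
- **Handles:** the three handle blocks measured 77 mm end to end, against 78 mm when fully touching.
- **Pad:** the rear block sits at the red pad's face, about x = 667 mm.
- **Robot:** the wrist force was zero, with the robot well clear.
- **Bench:** the tin and the other things on the bench that the arm didn't hide from the camera look where they were.

**Imperfect or unconfirmed:**
- **Alignment:** the medium and large handle tops lean about 2 mm to the side, and the small one is turned a degree or two. The pans still nest freely.
- **Pad compression:** after release the pad seems to have sprung back almost to where it started. Contact is clear by eye, but I couldn't measure how hard it still presses.

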